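# Block the ram, then take off the press's ram cap of unknown thread hand

## Task

The hand press is being stripped for greasing, so first block its ram: lay the red heel insert flat along the narrow anvil so that the nose of the ram stands over it, and let go of it. Then unscrew the ribbed metal cap from the top of the ram; nobody remembers whether it has a left-hand or a right-hand thread, so try it both ways to find out, lift it up well clear of its stud and finish holding it still up there in the gripper. Leave the insert lying under the ram, and do not disturb the jar, the shoe trees or the boot stretcher.

Things in the scene. Friction and masses are not known exactly. Their poses are not given: they have to be found in the camera images.
- press: Dark cast-iron C-frame hand press, fixed, 245 mm high. Origin: on the bench below the vertical axis of ram and cap; z up. Its throat and anvil open to its own -x (to the robot's left and a little away from it). Foot plate x -90 to +145 mm, 120 wide, 20 high; column x 75 to 127 mm. Head: 44 mm round about the axis, z 132 to 215 mm; nothing stands in front of it (x below -24) above the anvil. Ram and wheel stay still.
- wheel_hub (a point): Centre of the press's spoked hand wheel (142 mm over the rim, 22 mm thick, upright, axle along the press's y), at press x 28, y 106, z 172 mm: on the far side from the robot. It does not turn; keep clear of it.
- anvil_face (a point): Point on the flat top of the narrow steel-faced anvil, on the ram's axis, 60 mm above the bench; axes as the press. The anvil top is 30 mm wide (y) and runs from x +35 to x -85 mm, out in front of the head; beside it there is free air down to the foot plate.
- ram_nose (a point): Centre of the lower end of the steel ram (23 mm diameter), 40 mm above the anvil face, on the ram's axis; axes as the press.
- cap_seat (a point): Top of the press head, on the ram's axis, 215 mm above the bench: the cap's rim sits here. A threaded stud rises 24 mm above it inside the cap. Axes as the press.
- cap: Ribbed metal screw cap, 48 mm diameter, 35 mm high, 0.2 kg, on the stud on top of the press. Origin: centre of its lower rim; z up. Coarse thread, left- or right-hand by chance, not visible. The wrong way it stops dead within 5 degrees (fingers slip). The right way it turns easily, staying down; from 65 to 130 degrees it is free to lift straight off. Before that it holds after a few mm of lift.
- insert: Red plastic heel insert lying on the bench, 110 mm long (x), 54 wide (y), 24 thick throughout, 90 g. Origin: centre of its underside; z up. Square end at x -55 mm, parallel sides to x +28, then half round of 27 mm radius to x +55. It goes under the ram from the front, either end first, held near the other end so that the gripper stays in front of the press head.
- jar: Squat beige stoneware jar of grey wooden toe plugs, 96 mm in diameter, about 95 mm high with the plugs. Origin: centre of its underside. Leave alone. Jar and insert swap sides of the press from start to start.
- tree_a: Varnished ash shoe tree with a coiled steel spring, 285 mm long, 62 mm high, lying to the left of the press. Origin: on the bench under its heel end (nearest the robot); it runs 250 mm from there along its +x. Leave alone.
- tree_b: The second shoe tree of the pair, the same, lying beside the first. Leave alone.
- stretcher: Split beech boot stretcher, steel screw and 70 mm cross handle, 325 mm long, 82 mm wide, 58 mm high, to the right of the press. Origin: on the bench under the screw, 20 mm from the handle (nearest the robot); the wood runs along its +x. Leave alone.
Not all that is in view belongs to the job. Of the things like the insert, leave any that is blue; of the rest the larger one is meant.

How it is judged:
On the way:
1. the heel insert lies on the anvil under the ram's nose, let go of (x of ram_nose in the frame of insert between -0.045 and 0.045 m and y of ram_nose in the frame of insert between -0.015 and 0.015 m and z of insert in the frame of anvil_face between -0.004 and 0.006 m and angle between insert's own z axis and vertical below 0.12 rad and contact force between insert and press above 0.2 N and contact force between insert and the fingers below 0.1 N and linear speed of insert below 0.02 m/s), for 0.3 s.
At the end, for the whole second after the job is handed in: Insert level on the anvil, released, ram axis 10 mm or more inside its ends and within 15 mm of its centre line. Cap held still by the fingers alone, its rim 35 mm or more above its seat. Jar, shoe trees and stretcher moved 30 mm at most (x of ram_nose in the frame of insert between -0.045 and 0.045 m and y of ram_nose in the frame of insert between -0.015 and 0.015 m and z of insert in the frame of anvil_face between -0.004 and 0.006 m and angle between insert's own z axis and vertical below 0.12 rad and contact force between insert and press above 0.2 N and contact force between insert and the fingers below 0.1 N and z of cap in the frame of cap_seat above 0.035 m and height (world z) of cap above 0.25 m and contact force between cap and the fingers above 1 N and contact force between cap and press below 0.1 N and linear speed of cap below 0.03 m/s); the arm keeps its last pose, push and grip.
It fails at once if the cap is taken off while the ram is not blocked by the insert (z of cap in the frame of cap_seat above 0.02 m and not (x of ram_nose in the frame of insert between -0.045 and 0.045 m and y of ram_nose in the frame of insert between -0.015 and 0.015 m and z of insert in the frame of anvil_face between -0.004 and 0.006 m and angle between insert's own z axis and vertical below 0.12 rad)).
It fails at once if the jar disturbed (distance of jar from where it was at the start of the episode above 0.03 m).
It fails at once if a shoe tree disturbed (distance of tree_a from where it was at the start of the episode above 0.03 m).
It fails at once if a shoe tree disturbed (distance of tree_b from where it was at the start of the episode above 0.03 m).
It fails at once if the boot stretcher disturbed (distance of stretcher from where it was at the start of the episode above 0.03 m).
It also fails if it takes over 70 s, if anything falls off the work surface, if the arm or the gripper's body presses on something with over 40 N, if the wrist force passes 120 N, or if a joint passes its speed limit or range.

## Robot

A 6-joint arm with a two-finger parallel gripper is mounted at the origin on the work surface. World frame = base frame: x ahead of the robot, y to its left, z up, the work surface at z = 0. Lengths are in m, angles in rad, forces in N, time in s.
With the tool pointing down it reaches from about 0.25 to 0.725 m from the base axis. Payload 4 kg.
Tool frame: the origin (TCP) lies at the very end of the fingers, on their centre line; the grasp point (between the pads) lies 19 mm behind it; x points along the fingers, z is the direction in which the jaws open and shut, and the axes are right-handed (so a half turn about x gives the same grasp; the last joint's range is limited). The gripper opens to 85 mm and grips with 20 to 120 N. Pads are 22 mm wide; open, the fingers measure 114 mm over their backs; the gripper's body (76 mm by 85 mm) begins 54 mm behind the grasp point. The pads swing forward as they close: fully open they stand 13 mm farther back than shut.
Start: joints at [-1.282, 0.241, 0.005, 1.335, 0, 1.571], TCP at [0.142, -0.479, 0.205] pointing down, gripper open.
Joint ranges: [-2.72, 2.72], [-1.05, 1.87], [-1.09, 1.28], [-1.99, 2.15], [-1.42, 1.44], [-3.14, 3.14]. Speed limits (rad/s): [2.79, 2.79, 3.14, 3.14, 3.14, 3.14].

## Interface

Orientations are given as a unit quaternion [x, y, z, w].
In Python, from workcell import bot gives the robot as it stands.
- The arm moves only by the tool apply_moves, never from a script. Its argument "targets" is one flat list of numbers, 7 for each row, row after row: the shift along the tool's x, y, z in units of 25 cm (1.0 is 25 cm), then the turn, a rotation vector about the tool's x, y, z in units of 0.5 rad (1.0 is 0.5 rad), then the opening, from 0 (shut) to 1 (fully open). In form: [tx, ty, tz, wx, wy, wz, claw, tx, ty, tz, wx, wy, wz, claw, ...]. A call has 1 to 12 rows; each row is the pose to reach, as a shift and turn from the pose commanded when the call began, along the tool's axes at that moment; what a row does not reach only later rows make up. A row lasts 1/12 s, in which the tool goes at most 41.7 mm and 7.16 degrees, less where a joint would pass 70% of its speed; a pose out of reach is approached as far as the arm can. A call with a number of a shift or a turn outside -1 to 1 is refused whole. A call with a gripper value outside its range is refused whole. The fingers move at their own pace and stop on an object; the grip force is fixed at half the most. Time passes only in rows, so rows that repeat a pose let the fingers close. It gives the time, the measured TCP pose, the force and the opening at its end, in the units of the state.
- bot.get_obs(): the state, without advancing time (a new reading comes with each control period).
- bot.camera(name): name is "scene" or "top"; returns (picture, depth): 480x640x3 uint8, red, green, blue; 480x640 float32, m along the optical axis (not along the pixel's ray), 0 where there is no reading.
- bot.camera_params(name): a dict with "fx", "fy", "cx", "cy" (pixels), "T" (4x4, takes a point from camera to world coordinates). Camera axes: x right, y up, looking along -z (the intrinsics and any distortion apply to the point x, -y, -z); pixel columns grow to the right and rows downward; lengths in m; the calibration is good to about 2 mm. A picture is of the moment at which its call begins. camera_params takes no time and is no camera call.
- bot.job_done(): hands the job in, once; it reports no verdict.
The state is a dict: "clock": time; "joint_pos": joint angles; "joint_vel": joint speeds; "tau": joint torques, N m; "eef_pos": TCP position; "tool_rot": TCP orientation; "ft_force": force on the tool from outside, world axes, zero at the start; "ft_torque": the same for the moment, N m; "grip_width": finger opening in m.
Only numpy, scipy, OpenCV 4.12 (cv2) and the standard library are available. Lean on these libraries where they do the work, as an engineer would, in place of code of your own. Each camera call takes 0.05 s, during which the arm holds its last target.

## Working session

There is one attempt and no reset: what is moved stays moved. The work goes in short steps, Python scripts to look and compute and a tool call to move; the robot and the scene stay as the last step left them, time stands still between calls to the robot, and variables do not carry over. Pictures are saved under pics/ and viewed, and the job is handed in when it is done.

Besides the shell and the picture viewer there is one more tool, called after "Call:" by a JSON object that holds its "fn" and its "kwargs". apply_moves: Moves the arm, as the interface text tells. Its arguments: {"type":"object","properties":{"targets":{"type":"array"}},"required":["targets"]}

```bash
ls; mkdir -p pics; python3 - <<'E'
from workcell import bot
import cv2,numpy as np
o=bot.get_obs();print(o)
for n in("scene","top"):
    p,d=bot.camera(n);cv2.imwrite(f"pics/{n}0.png",p[:,:,::-1]);np.savez(f"{n}0.npz",p=p,d=d);print({k:np.array(v).round(3).tolist() for k,v in bot.camera_params(n).items()})
E
```

```text
pics
{'clock': 0.0, 'joint_pos': array([-1.28199817e+00,  2.41409514e-01,  3.71165272e-03,  1.33520120e+00,
        4.51380183e-06,  1.57076452e+00]), 'joint_vel': array([-2.06684200e-03,  5.97893600e-04, -1.90656102e-04,  2.52335439e-04,
       -2.42025782e-04, -3.05072457e-05]), 'tau': array([ 1.32474768e-03, -3.72315717e+01,  2.52410120e+01,  1.68173126e-02,
        1.34370011e-04, -2.48730935e-06]), 'eef_pos': array([ 0.14220362, -0.4786266 ,  0.20370995]), 'tool_rot': array([ 0.42328399,  0.56734648, -0.42239228,  0.56615669]), 'ft_force': array([-0.12527177, -0.67884931, -0.97268335]), 'ft_torque': array([ 0.0012056 , -0.01769577,  0.01587561]), 'grip_width': 0.0851914113602729}
{'fx': 463.904, 'fy': 463.904, 'cx': 317.256, 'cy': 246.553, 'T': [[-0.252, -0.739, 0.625, 1.181], [0.968, -0.197, 0.156, 0.11], [0.008, 0.644, 0.765, 0.942], [0.0, 0.0, 0.0, 1.0]]}
{'fx': 509.259, 'fy': 509.259, 'cx': 327.514, 'cy': 245.569, 'T': [[0.001, 0.997, -0.081, 0.438], [-1.0, 0.002, 0.004, -0.043], [0.004, 0.081, 0.997, 1.273], [0.0, 0.0, 0.0, 1.0]]}
```

View pics/scene0.png

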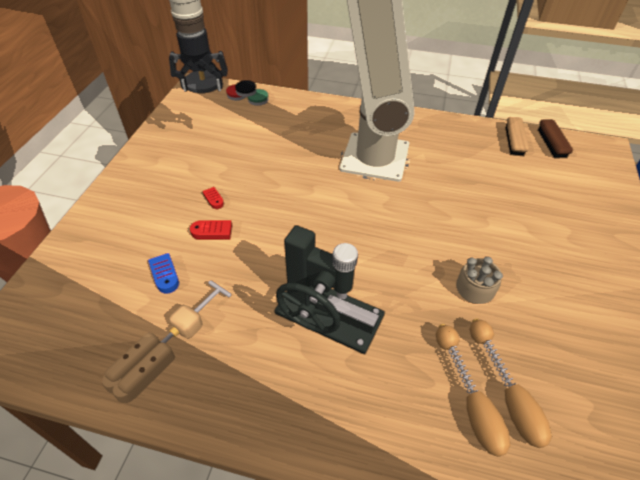

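View pics/top0.png

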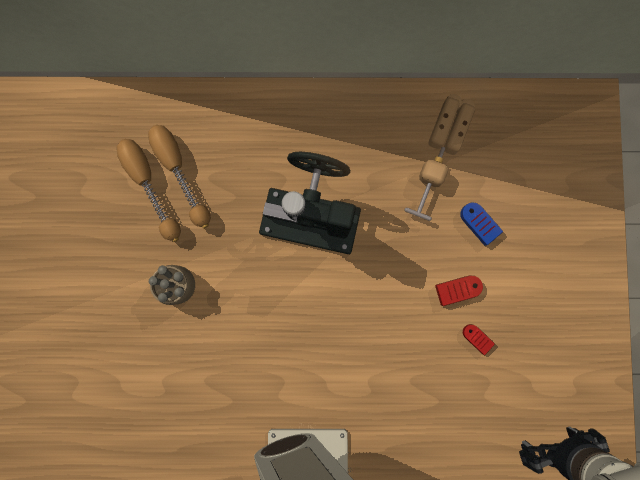

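Top view shows three insert-like things: the large red one at (459,291), a small red one at (479,339) and a blue one at (481,223). There is also a red tin in the scene view at (238,90). The large red one is the target. Next I'll take a close crop and measure it.

```bash
cat > h.py <<'E'
import numpy as np,cv2
from workcell import bot
from scipy.spatial.transform import Rotation as R
def world(n,d):
    c=bot.camera_params(n);T=np.array(c['T']);v,u=np.mgrid[:480,:640]
    P=np.stack([(u-c['cx'])/c['fx']*d,-(v-c['cy'])/c['fy']*d,-d],-1)
    return P@T[:3,:3].T+T[:3,3]
def proj(n,p):
    c=bot.camera_params(n);T=np.array(c['T']);q=(np.atleast_2d(p)-T[:3,3])@T[:3,:3]
    return np.stack([c['cx']+c['fx']*q[:,0]/-q[:,2],c['cy']-c['fy']*q[:,1]/-q[:,2]],-1)
E
python3 - <<'E'
from h import *
z=np.load('top0.npz');p,d=z['p'],z['d'];W=world('top',d)
a=cv2.resize(p[250:370,420:520,::-1],None,fx=4,fy=4,interpolation=2)
b=cv2.resize(p[140:260,250:370,::-1],None,fx=4,fy=4,interpolation=2)
cv2.imwrite('pics/crop0.png',a[:, :320] if 0 else cv2.resize(np.hstack([a,b]),(792,432)))
h=cv2.cvtColor(p,cv2.COLOR_RGB2HSV)
red=((h[...,0]<6)|(h[...,0]>174))&(h[...,1]>150)&(h[...,2]>60)
n,l,st,c=cv2.connectedComponentsWithStats(red.astype(np.uint8))
for i in range(1,n):
    if st[i,4]>100:
        m=l==i;q=W[m];print(c[i],st[i,4],'z',np.percentile(q[:,2],[5,50,95]).round(4))
        t=q[q[:,2]>0.018];r=cv2.minAreaRect((t[:,:2]*1000).astype(np.float32));print(r)
# press layers
x=(W[...,0]>.3)&(W[...,0]<.75)&(W[...,1]>-.2)&(W[...,1]<.15)
for lo,hi in((.235,.26),(.205,.225),(.05,.07),(.014,.026)):
    m=x&(W[...,2]>lo)&(W[...,2]<hi);q=W[m];print(lo,len(q),q.mean(0).round(4),cv2.minAreaRect((q[:,:2]*1000).astype(np.float32)))
E
```

```text
[458.5530303  289.67316017] 924 z [0.0194 0.024  0.0287]
((419.97528076171875, -236.53768920898438), (65.77169036865234, 382.0901184082031), 4.560837745666504)
[477.60887097 338.41532258] 496 z [0.0123 0.0173 0.0213]
((314.71673583984375, -413.693603515625), (76.18789672851562, 36.91274642944336), 45.685462951660156)
0.235 1253 [ 0.6112 -0.0332  0.2451] ((640.320068359375, -37.31238555908203), (150.78158569335938, 138.20111083984375), 76.49601745605469)
0.205 444 [ 0.6199 -0.0262  0.2102] ((641.208251953125, -30.80931854248047), (137.0290985107422, 159.46189880371094), 86.2843246459961)
0.05 342 [0.613  0.061  0.0596] ((598.9979858398438, 5.4547271728515625), (209.602294921875, 31.209869384765625), 73.47994232177734)
0.014 2036 [0.5821 0.0068 0.02  ] ((602.9348754882812, -3.3601455688476562), (234.8434600830078, 119.89955139160156), 77.42552185058594)
```

View pics/crop0.png

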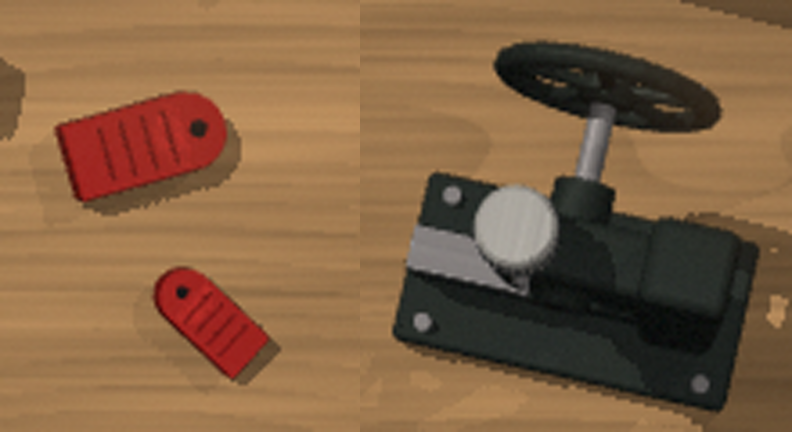

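```bash
python3 - <<'E'
from h import *
z=np.load('top0.npz');p,d=z['p'],z['d'];W=world('top',d)
h=cv2.cvtColor(p,cv2.COLOR_RGB2HSV)
red=((h[...,0]<6)|(h[...,0]>174))&(h[...,1]>150)&(h[...,2]>60)
red[:250]=0;red[315:]=0
m=cv2.morphologyEx((red&(W[...,2]>.02)&(W[...,2]<.028)).astype(np.uint8),cv2.MORPH_OPEN,np.ones((3,3)))>0
t=W[m];print(m.sum(),t.mean(0),cv2.minAreaRect((t[:,:2]*1000).astype(np.float32)))
# cap: pixels z>.243 and bright
v,u=np.mgrid[:480,:640]
m=(h[...,1]<40)&(h[...,2]>110)&(abs(u-292)<20)&(abs(v-204)<20)&(W[...,2]>.244)&(W[...,2]<.26)
t=W[m];print('cap',m.sum(),np.median(t,0),cv2.minEnclosingCircle((t[:,:2]*1000).astype(np.float32)),t[:,:2].mean(0))
m=(h[...,1]<60)&(h[...,2]>110)&(abs(W[...,2]-.06)<.006)&(abs(W[...,0]-.6)<.08)&(abs(W[...,1]-.06)<.1)
t=W[m];print('anvil',m.sum(),t.mean(0),cv2.minAreaRect((t[:,:2]*1000).astype(np.float32)))
# scene check
z=np.load('scene0.npz');p,d=z['p'],z['d'];W=world('scene',d);h=cv2.cvtColor(p,cv2.COLOR_RGB2HSV)
m=(h[...,1]<60)&(h[...,2]>110)&(W[...,2]>.246)&(abs(W[...,0]-.6)<.08)&(abs(W[...,1])<.1)
t=W[m];print('cap',m.sum(),t.mean(0),cv2.minEnclosingCircle((t[:,:2]*1000).astype(np.float32)))
m=(h[...,1]<60)&(h[...,2]>110)&(abs(W[...,2]-.06)<.005)&(abs(W[...,0]-.6)<.08)&(abs(W[...,1]-.06)<.1)
t=W[m];print('anvil',m.sum(),t.mean(0),cv2.minAreaRect((t[:,:2]*1000).astype(np.float32)))
m=(abs(W[...,2]-.02)<.005)&(h[...,2]<90)&(abs(W[...,0]-.6)<.15)&(abs(W[...,1])<.18)
t=W[m];print('plate',m.sum(),t.mean(0),cv2.minAreaRect((t[:,:2]*1000).astype(np.float32)))
red=((h[...,0]<6)|(h[...,0]>174))&(h[...,1]>150)&(h[...,2]>60)&(abs(W[...,0]-.42)<.06)&(abs(W[...,1]+.3)<.12)&(W[...,2]>.02)
m=cv2.morphologyEx(red.astype(np.uint8),cv2.MORPH_OPEN,np.ones((3,3)))>0
t=W[m];print('ins',m.sum(),t.mean(0),cv2.minAreaRect((t[:,:2]*1000).astype(np.float32)))
E
```

```text
615 [ 0.43297227 -0.37055292  0.02406154] ((433.0413513183594, -373.35150146484375), (52.62816619873047, 107.10144805908203), 15.6074857711792)
cap 381 [0.60943935 0.02457594 0.24992196] ((609.4974975585938, 23.610734939575195), 23.012231826782227) [0.60906168 0.02395634]
anvil 252 [0.61990524 0.07919589 0.0600243 ] ((619.5148315429688, 70.09474182128906), (74.32670593261719, 28.443960189819336), 77.3355941772461)
cap 355 [0.61551418 0.02410491 0.24979   ] ((613.903076171875, 23.712400436401367), 23.46953010559082)
anvil 583 [0.61980219 0.05475792 0.0600919 ] ((617.7779541015625, 48.941650390625), (118.40021514892578, 33.89592361450195), 76.61893463134766)
plate 1348 [0.63458086 0.03155385 0.01996669] ((609.0213012695312, -2.7003707885742188), (232.66004943847656, 117.39826965332031), 77.07022094726562)
ins 505 [ 0.43896139 -0.36676737  0.02366875] ((440.67425537109375, -369.56024169921875), (55.19443893432617, 103.95384216308594), 17.51744842529297)
```

```bash
cat >> h.py <<'E'
import json,sys
def load():
    c=json.load(open('cmd.json'));return np.array(c['p']),R.from_quat(c['q'])
def save(p,r): json.dump(dict(p=list(map(float,p)),q=list(map(float,r.as_quat()))),open('cmd.json','w'))
def rot(zd): # tool down, jaw (tool z) along heading zd (deg)
    a=np.deg2rad(zd);x=np.array([0,0,-1.]);z=np.array([np.cos(a),np.sin(a),0]);y=np.cross(z,x)
    return R.from_matrix(np.stack([x,y,z],1))
def row(p,r=None):
    p0,r0=load();r=r or r0
    t=r0.inv().apply(np.array(p)-p0)/.25;w=(r0.inv()*r).as_rotvec()/.5
    print('row',np.r_[t,w].round(3).tolist())
def commit(rw):
    p0,r0=load();save(p0+r0.apply(np.array(rw[:3])*.25),r0*R.from_rotvec(np.array(rw[3:6])*.5))
def state():
    o=bot.get_obs();r=R.from_quat(o['tool_rot']);p,q=load()
    print('t %.2f'%o['clock'],'pos',o['eef_pos'].round(4),'cmd',p.round(4),'jaw',np.rad2deg(np.arctan2(*r.as_matrix()[[1,0],2])).round(1),'axis',r.as_matrix()[:,0].round(3),'F',o['ft_force'].round(1),'M',o['ft_torque'].round(2),'w',o['grip_width'].round(4),'j',o['joint_pos'].round(2))
E
python3 - <<'E'
from h import *
o=bot.get_obs();save(o['eef_pos'],R.from_quat(o['tool_rot']))
state()
for a in (15.6,-164.4):
  row([.4353,-.3715-.0,.2],rot(a))
ix=np.array([np.cos(np.deg2rad(-74.2)),np.sin(np.deg2rad(-74.2))])
g=np.array([.436,-.3715])-.040*ix;print('grasp',g)
for a in (15.8,-164.2):
  row([*g,.12],rot(a));row([*g,.004],rot(a))
E
```

```text
Traceback (most recent call last):
  File "h.py", line 26, in state
    print('t %.2f'%o['clock'],'pos',o['eef_pos'].round(4),'cmd',p.round(4),'jaw',np.rad2deg(np.arctan2(*r.as_matrix()[[1,0],2])).round(1),'axis',r.as_matrix()[:,0].round(3),'F',o['ft_force'].round(1),'M',o['ft_torque'].round(2),'w',o['grip_width'].round(4),'j',o['joint_pos'].round(2))
                                                                                                                                                                                                                                        ^^^^^^^^^^^^^^^^^^^^^
AttributeError: 'float' object has no attribute 'round'
```

```bash
sed -i "s/o\['grip_width'\].round(4)/round(float(o['grip_width']),4)/" h.py
python3 - <<'E'
from h import *
o=bot.get_obs();state()
# camera offset check: look at gripper
ix=np.array([np.cos(np.deg2rad(-74.2)),np.sin(np.deg2rad(-74.2))])
g=np.array([.436,-.3715])-.040*ix;print('grasp',g)
for a in (15.8,-164.2):
  row([*g,.12],rot(a));row([*g,.004],rot(a))
E
```

```text
t 0.10 pos [ 0.1422 -0.4787  0.2038] cmd [ 0.1422 -0.4787  0.2038] jaw -73.5 axis [-0.001  0.002 -1.   ] F [-0.4 -0.7 -0.4] M [-0.02  0.05  0.01] w 0.0856 j [-1.28  0.24  0.    1.34  0.    1.57]
grasp [ 0.42510879 -0.33301128]
row [0.336, 1.251, -0.236, -3.116, -0.003, -0.003]
row [0.8, 1.251, -0.235, -3.116, -0.003, -0.003]
row [0.336, 1.251, -0.236, 3.168, -0.003, 0.003]
row [0.8, 1.251, -0.235, 3.168, -0.003, 0.003]
```

Call:
{"fn": "apply_moves", "kwargs": {"targets": [0,0.4,-0.1,-1,0,0,1,0,0.4,-0.1,-1,0,0,1,0,0.4,-0.1,-1,0,0,1,0,0.4,-0.1,-1,0,0,1,0,0.4,-0.1,-1,0,0,1]}}

```text
clock: 0.52
eef_pos: [0.2321, -0.4258, 0.2042]
tool_rot: [0.268, 0.655, -0.268, 0.654]
ft_force: [0.5, 1.1, -0.0]
grip_width: 0.0853
```

```bash
python3 - <<'E'
from h import *
commit([0, 0.4, -0.1, -1, 0, 0]);state()
row([.4251,-.333,.15],rot(15.8))
E
```

```text
t 0.52 pos [ 0.2321 -0.4258  0.2042] cmd [ 0.231  -0.4263  0.2038] jaw -44.5 axis [-0.001  0.001 -1.   ] F [ 0.5  1.1 -0. ] M [-0.    0.02  0.01] w 0.0853 j [-1.07  0.21 -0.03  1.33 -0.    1.28]
row [0.216, 0.812, 0.288, -2.116, -0.002, -0.003]
```

Call:
{"fn": "apply_moves", "kwargs": {"targets": [0,0.4,0.15,-1,0,0,1,0,0.4,0.15,-1,0,0,1,0,0.4,0.15,-1,0,0,1,0,0.4,0.15,-1,0,0,1,0,0.4,0.15,-1,0,0,1]}}

```text
clock: 0.93
eef_pos: [0.3288, -0.3819, 0.2041]
tool_rot: [0.099, 0.7, -0.099, 0.7]
ft_force: [0.9, 0.1, -1.0]
grip_width: 0.0853
```

```bash
python3 - <<'E'
from h import *
commit([0, 0.4, 0.15, -1, 0, 0]);state()
row([.4251,-.333,.1],rot(15.8))
E
```

```text
t 0.93 pos [ 0.3288 -0.3819  0.2041] cmd [ 0.3281 -0.3817  0.2039] jaw -16.1 axis [-0.001  0.001 -1.   ] F [ 0.9  0.1 -1. ] M [-0.07  0.05 -0.04] w 0.0853 j [-0.86  0.25  0.02  1.34 -0.    0.99]
row [0.416, 0.295, 0.319, -1.116, -0.001, -0.004]
```

Call:
{"fn": "apply_moves", "kwargs": {"targets": [0.2,0.295,0.319,-1,0,0,1,0.3,0.295,0.319,-1,0,0,1,0.35,0.295,0.319,-1,0,0,1,0.35,0.295,0.319,-1,0,0,1,0.35,0.295,0.319,-1,0,0,1,0.35,0.295,0.319,-1,0,0,1]}}

```text
clock: 1.43
eef_pos: [0.424, -0.3337, 0.1163]
tool_rot: [-0.074, 0.704, 0.075, 0.702]
ft_force: [-0.3, -0.0, 1.1]
grip_width: 0.0854
```

```bash
python3 - <<'E'
from h import *
commit([0.35, 0.295, 0.319, -1, 0, 0]);state()
for n in("scene","top"):
    p,d=bot.camera(n);np.savez(f"{n}1.npz",p=p,d=d)
    u,v=map(int,proj(n,[.43,-.34,.1])[0]);u0=max(0,min(u-60,520));v0=max(0,min(v-60,360));print(n,u0,v0)
    c=cv2.resize(p[v0:v0+120,u0:u0+120],None,fx=4,fy=4,interpolation=2);cv2.imwrite(f'pics/{n}1.png',c[:,:,::-1])
    print(n,proj(n,[*bot.get_obs()['eef_pos']]))
row([.4251,-.333,.004],rot(15.8))
E
```

```text
t 1.43 pos [ 0.424  -0.3337  0.1163] cmd [ 0.4251 -0.3329  0.1164] jaw 12.1 axis [-0.003  0.001 -1.   ] F [-0.3 -0.   1.1] M [-0.05 -0.01 -0.04] w 0.0854 j [-0.67  0.37 -0.05  1.15 -0.    0.69]
scene 158 146
scene [[219.84802835 200.8010748 ]]
top 394 230
top [[454.60763416 292.99177962]]
row [0.45, -0.001, -0.0, -0.116, -0.0, -0.004]
```

View pics/scene1.png

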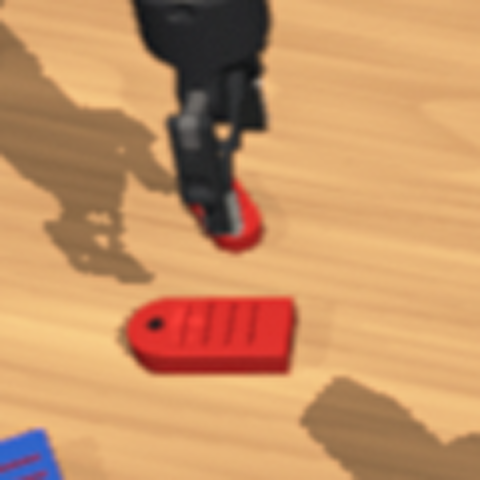

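View pics/top1.png

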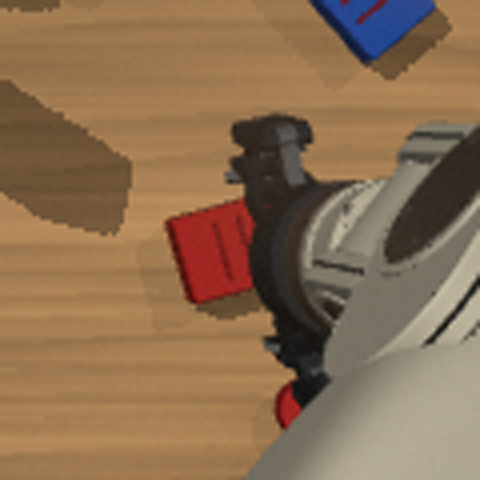

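```bash
python3 - <<'E'
from h import *
o=bot.get_obs();r=R.from_quat(o['tool_rot'])
for n,a,b in(("scene",158,146),("top",394,230)):
  for s in(-.05,.05):
    for back in(.0,.013):
      print(n,s,back,((proj(n,o['eef_pos']+r.apply([-back,0,s]))[0]-[a,b])*4).round())
  W=world(n,np.load(n+'1.npz')['d'])
  if n=='scene': # finger points
    m=(W[...,2]>.10)&(W[...,2]<.16)&(abs(W[...,1]+.33)<.04)&(abs(W[...,0]-.43)<.1);print(m.sum());q=W[m]
    for lo in np.arange(.1,.16,.01):
      k=q[(q[:,2]>lo)&(q[:,2]<lo+.01)]
      if len(k):print(lo.round(2),len(k),k.min(0).round(3),k.max(0).round(3))
  else:
    m=(W[...,2]>.10)&(W[...,2]<.25)&(W[...,1]>-.42)&(W[...,1]<-.28)&(abs(W[...,0]-.43)<.12);q=W[m]
    for lo in np.arange(.1,.25,.02):
      k=q[(q[:,2]>lo)&(q[:,2]<lo+.02)]
      if len(k):print(lo.round(2),len(k),k.min(0).round(3),k.max(0).round(3))
E
```

```text
scene -0.05 0.0 [260. 165.]
scene -0.05 0.013 [257. 150.]
scene 0.05 0.0 [232. 275.]
scene 0.05 0.013 [228. 261.]
11
0.15 11 [ 0.381 -0.344  0.156] [ 0.478 -0.314  0.159]
top -0.05 0.0 [263. 339.]
top -0.05 0.013 [269. 340.]
top 0.05 0.0 [222. 165.]
top 0.05 0.013 [228. 165.]
0.16 25 [ 0.368 -0.34   0.161] [ 0.477 -0.314  0.179]
0.18 15 [ 0.375 -0.334  0.183] [ 0.468 -0.314  0.197]
0.2 161 [ 0.349 -0.352  0.2  ] [ 0.497 -0.307  0.22 ]
0.22 128 [ 0.351 -0.34   0.22 ] [ 0.496 -0.307  0.239]
0.24 47 [ 0.354 -0.342  0.24 ] [ 0.495 -0.309  0.25 ]
```

Call:
{"fn": "apply_moves", "kwargs": {"targets": [0.1,0,0,-0.116,0,0,1,0.2,0,0,-0.116,0,0,1,0.28,0,0,-0.116,0,0,1,0.28,0,0,-0.116,0,0,1,0.28,0,0,-0.116,0,0,1]}}

```text
clock: 1.95
eef_pos: [0.4244, -0.3346, 0.0479]
tool_rot: [-0.096, 0.701, 0.096, 0.7]
ft_force: [0.1, -0.4, -0.4]
grip_width: 0.0858
```

```bash
python3 - <<'E'
from h import *
commit([0.28, 0, 0, -0.116, 0, 0]);state()
o=bot.get_obs();r=R.from_quat(o['tool_rot'])
for n in("scene","top"):
    p,d=bot.camera(n);np.savez(f"{n}2.npz",p=p,d=d)
    u,v=map(int,proj(n,[.43,-.34,.05])[0]);u0=max(0,min(u-50,520));v0=max(0,min(v-50,360));print(n,u0,v0)
    c=cv2.resize(p[v0:v0+100,u0:u0+100],None,fx=5,fy=5,interpolation=2)
    for s in(-.05,.05):
      for b in(0,.013):
        q=(proj(n,o['eef_pos']+r.apply([-b,0,s]))[0]-[u0,v0])*5+2
        cv2.circle(c,tuple(int(i) for i in q),4,(0,255,0) if b==0 else (255,255,0),1)
    cv2.imwrite(f'pics/{n}2.png',c[:,:,::-1])
E
```

```text
t 1.95 pos [ 0.4244 -0.3346  0.0479] cmd [ 0.4251 -0.3328  0.0464] jaw 15.6 axis [-0. -0. -1.] F [ 0.1 -0.4 -0.4] M [-0.03 -0.04  0.01] w 0.0858 j [-0.67  0.44 -0.14  0.99 -0.    0.63]
scene 171 170
top 399 240
```

View pics/scene2.png

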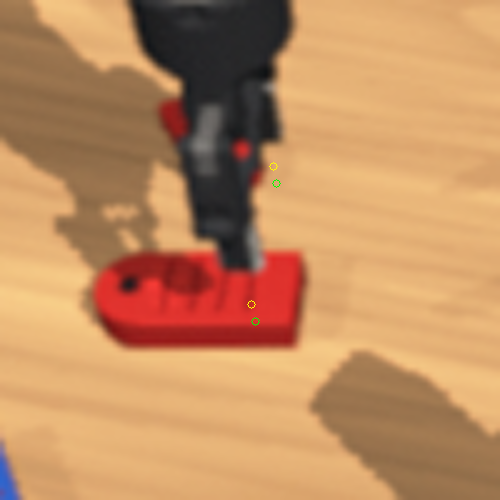

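View pics/top2.png

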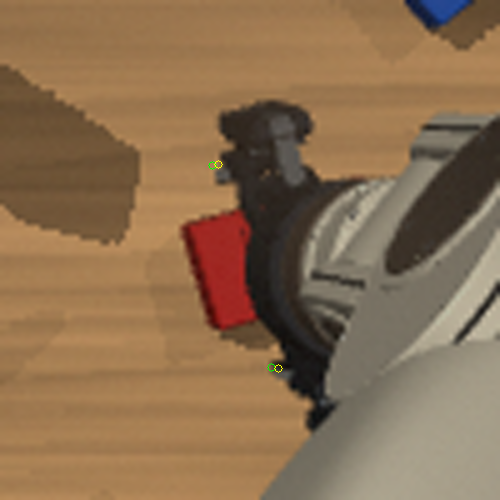

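Call:
{"fn": "apply_moves", "kwargs": {"targets": [0.06,0,0,0,0,0,1,0.12,0,0,0,0,0,1,0.17,0,0,0,0,0,1,0.17,0,0,0,0,0,1,0.17,0,0,0,0,0,1]}}

```text
clock: 2.47
eef_pos: [0.4259, -0.3344, 0.0059]
tool_rot: [-0.097, 0.7, 0.097, 0.701]
ft_force: [0.2, -0.0, 0.0]
grip_width: 0.0858
```

```bash
python3 - <<'E'
from h import *
commit([0.17, 0, 0, 0, 0, 0]);state()
E
```

```text
t 2.47 pos [ 0.4259 -0.3344  0.0059] cmd [ 0.4251 -0.3327  0.0039] jaw 15.8 axis [ 0.001 -0.001 -1.   ] F [ 0.2 -0.   0. ] M [ 0.03 -0.03 -0.  ] w 0.0858 j [-0.67  0.49 -0.19  0.89 -0.    0.63]
```

Call:
{"fn": "apply_moves", "kwargs": {"targets": [0,0,0,0,0,0,0,0,0,0,0,0,0,0,0,0,0,0,0,0,0,0,0,0,0,0,0,0,0,0,0,0,0,0,0,0,0,0,0,0,0,0,0,0,0,0,0,0,0,0,0,0,0,0,0,0]}}

```text
clock: 3.13
eef_pos: [0.4253, -0.3336, 0.0046]
tool_rot: [-0.097, 0.7, 0.097, 0.7]
ft_force: [-0.4, -0.1, -1.0]
grip_width: -0.0
```

```bash
python3 - <<'E'
from h import *
state()
o=bot.get_obs();r=R.from_quat(o['tool_rot'])
for n in("scene","top"):
    p,d=bot.camera(n);np.savez(f"{n}3.npz",p=p,d=d)
    u,v=map(int,proj(n,[.43,-.34,.05])[0]);u0=max(0,min(u-50,520));v0=max(0,min(v-50,360));print(n,u0,v0)
    c=cv2.resize(p[v0:v0+100,u0:u0+100],None,fx=5,fy=5,interpolation=2)
    q=(proj(n,o['eef_pos'])[0]-[u0,v0])*5+2
    cv2.circle(c,tuple(int(i) for i in q),4,(0,255,0),1)
    cv2.imwrite(f'pics/{n}3.png',c[:,:,::-1])
E
```

```text
t 3.13 pos [ 0.4253 -0.3336  0.0046] cmd [ 0.4251 -0.3327  0.0039] jaw 15.8 axis [-0.  0. -1.] F [-0.4 -0.1 -1. ] M [ 0.01  0.   -0.03] w -0.0 j [-0.67  0.49 -0.19  0.89 -0.    0.63]
scene 171 170
top 399 240
```

View pics/scene3.png

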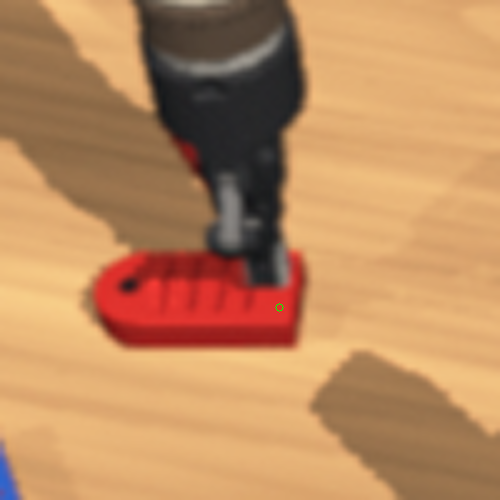

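View pics/top3.png

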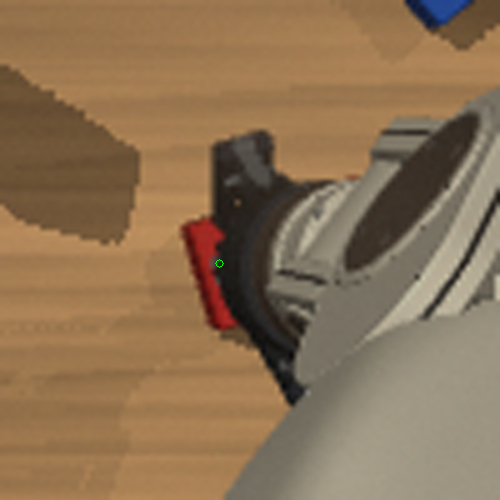

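```bash
python3 - <<'E'
from h import *
z=np.load('scene3.npz');p,d=z['p'],z['d'];W=world('scene',d)
dark=(p.max(-1)<110)
for n,(u0,u1,v0,v1) in {'f':(215,232,205,228)}.items():
  for v in range(v0,v1): print(v,[(int(p[v,u].max()),*(W[v,u]*1000).round().astype(int)) for u in (222,224,226,228)])
E
```

```text
205 [(32, np.int64(452), np.int64(-315), np.int64(134)), (34, np.int64(444), np.int64(-314), np.int64(127)), (36, np.int64(440), np.int64(-311), np.int64(124)), (158, np.int64(416), np.int64(-319), np.int64(98))]
206 [(33, np.int64(453), np.int64(-315), np.int64(132)), (33, np.int64(443), np.int64(-315), np.int64(122)), (47, np.int64(436), np.int64(-314), np.int64(116)), (176, np.int64(328), np.int64(-369), np.int64(-3))]
207 [(32, np.int64(456), np.int64(-314), np.int64(132)), (32, np.int64(439), np.int64(-318), np.int64(113)), (62, np.int64(438), np.int64(-313), np.int64(114)), (195, np.int64(332), np.int64(-367), np.int64(-2))]
208 [(31, np.int64(457), np.int64(-314), np.int64(129)), (29, np.int64(438), np.int64(-319), np.int64(110)), (66, np.int64(439), np.int64(-313), np.int64(112)), (211, np.int64(340), np.int64(-363), np.int64(2))]
209 [(29, np.int64(453), np.int64(-317), np.int64(121)), (30, np.int64(436), np.int64(-321), np.int64(103)), (65, np.int64(442), np.int64(-312), np.int64(111)), (218, np.int64(343), np.int64(-362), np.int64(2))]
210 [(31, np.int64(453), np.int64(-31
[... 3056 characters left out ...]
np.int64(51)), (152, np.int64(433), np.int64(-320), np.int64(45))]
225 [(41, np.int64(443), np.int64(-332), np.int64(48)), (38, np.int64(439), np.int64(-329), np.int64(44)), (80, np.int64(437), np.int64(-325), np.int64(43)), (163, np.int64(433), np.int64(-321), np.int64(40))]
226 [(57, np.int64(441), np.int64(-334), np.int64(42)), (54, np.int64(440), np.int64(-329), np.int64(42)), (86, np.int64(1181), np.int64(110), np.int64(942)), (175, np.int64(432), np.int64(-322), np.int64(35))]
227 [(129, np.int64(436), np.int64(-338), np.int64(31)), (131, np.int64(433), np.int64(-334), np.int64(29)), (144, np.int64(433), np.int64(-328), np.int64(31)), (200, np.int64(425), np.int64(-327), np.int64(22))]
```

Scene view: the closed tips at crop (270,285) sit about 10–15 mm above the insert, although the reported TCP z is 5 mm. So the true tips are about 30 mm higher than reported. I'll open, go lower in guarded steps and look again.

Call:
{"fn": "apply_moves", "kwargs": {"targets": [-0.06,0,0,0,0,0,1,-0.06,0,0,0,0,0,1,-0.06,0,0,0,0,0,1,-0.06,0,0,0,0,0,1,-0.06,0,0,0,0,0,1,0,0,0,0,0,0,1,0.04,0,0,0,0,0,1,0.07,0,0,0,0,0,1,0.09,0,0,0,0,0,1,0.09,0,0,0,0,0,1,0.09,0,0,0,0,0,1]}}

```text
clock: 4.15
eef_pos: [0.425, -0.3334, -0.0184]
tool_rot: [-0.097, 0.701, 0.098, 0.7]
ft_force: [-0.0, 0.3, -1.7]
grip_width: 0.0857
```

```bash
cat >> h.py <<'E'
def look(k,c3,marks=(),w=100,f=5):
    for n in("scene","top"):
        p,d=bot.camera(n);np.savez(f"{n}{k}.npz",p=p,d=d)
        u,v=map(int,proj(n,c3)[0]);u0=max(0,min(u-w//2,640-w));v0=max(0,min(v-w//2,480-w));print(n,u0,v0)
        c=cv2.resize(p[v0:v0+w,u0:u0+w],None,fx=f,fy=f,interpolation=2)
        for m in marks:
            q=(proj(n,m)[0]-[u0,v0])*f+f/2;cv2.circle(c,tuple(int(i) for i in q),4,(0,255,0),1)
        cv2.imwrite(f'pics/{n}{k}.png',c[:,:,::-1])
E
python3 - <<'E'
from h import *
commit([0.09,0,0,0,0,0]);state();look(4,[.43,-.34,.05])
E
```

```text
t 4.15 pos [ 0.425  -0.3334 -0.0184] cmd [ 0.4251 -0.3327 -0.0186] jaw 15.8 axis [-0.001  0.001 -1.   ] F [-0.   0.3 -1.7] M [-0.03 -0.01  0.01] w 0.0857 j [-0.67  0.52 -0.21  0.84  0.    0.63]
scene 171 170
top 399 240
```

View pics/scene4.png

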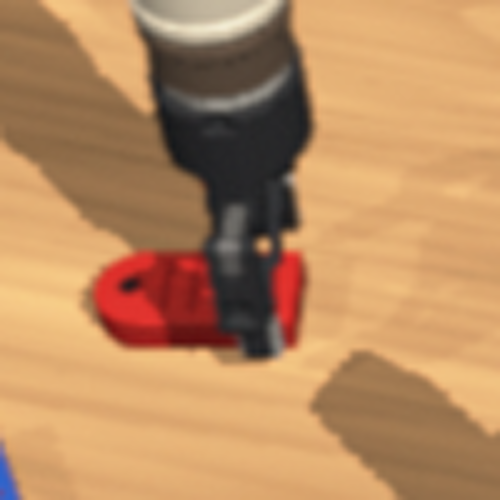

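Call:
{"fn": "apply_moves", "kwargs": {"targets": [0.02,0,0,0,0,0,1,0.02,0,0,0,0,0,1,0.02,0,0,0,0,0,0,0.02,0,0,0,0,0,0,0.02,0,0,0,0,0,0,0.02,0,0,0,0,0,0,0.02,0,0,0,0,0,0,0.02,0,0,0,0,0,0]}}

```text
clock: 4.92
eef_pos: [0.4258, -0.3341, -0.0222]
tool_rot: [-0.098, 0.7, 0.097, 0.701]
ft_force: [-0.2, 1.5, 5.1]
grip_width: 0.0524
```

```bash
python3 - <<'E'
from h import *
commit([0.02,0,0,0,0,0]);state();look(5,[.43,-.34,.05])
E
```

```text
t 4.92 pos [ 0.4258 -0.3341 -0.0222] cmd [ 0.4251 -0.3327 -0.0236] jaw 15.8 axis [ 0.001 -0.001 -1.   ] F [-0.2  1.5  5.1] M [0.03 0.23 0.02] w 0.0524 j [-0.67  0.52 -0.22  0.83 -0.    0.63]
scene 171 170
top 399 240
```

View pics/scene5.png

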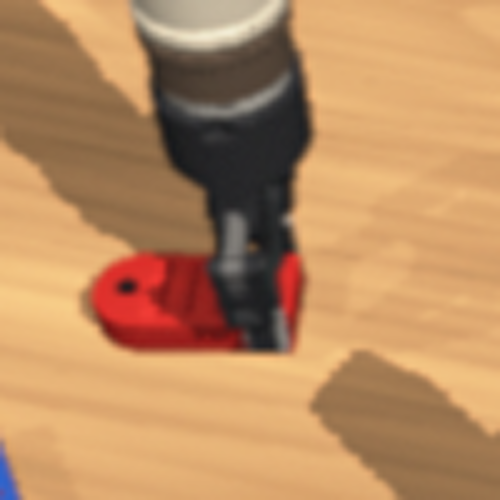

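Call:
{"fn": "apply_moves", "kwargs": {"targets": [-0.05,0,0,0,0,0,0,-0.15,0,0,0,0,0,0,-0.3,0,0,0,0,0,0,-0.45,0,0,0,0,0,0,-0.6,0,0,0,0,0,0,-0.75,0,0,0,0,0,0,-0.9,0,0,0,0,0,0,-1,0,0,0,0,0,0,-1,0,0,0,0,0,0,-1,0,0,0,0,0,0]}}

```text
clock: 5.85
eef_pos: [0.4261, -0.3342, 0.2284]
tool_rot: [-0.098, 0.7, 0.096, 0.701]
ft_force: [0.5, -0.6, -1.9]
grip_width: 0.0528
```

```bash
python3 - <<'E'
from h import *
commit([-1,0,0,0,0,0]);state();look(6,[.43,-.34,.25],w=160,f=4)
px=np.array([-.218,-.976]);a=np.array([.611,.024])
w=a-px*.0+(-.072-.055)*px;print('pre',w)
row([*w,.29],rot(15.8-28.4))
E
```

```text
t 5.85 pos [ 0.4261 -0.3342  0.2284] cmd [ 0.4252 -0.3331  0.2264] jaw 15.8 axis [ 0.003 -0.002 -1.   ] F [ 0.5 -0.6 -1.9] M [0.05 0.03 0.03] w 0.0528 j [-0.67  0.31  0.16  1.42  0.    0.63]
scene 127 80
top 393 211
pre [0.638686 0.147952]
row [-0.251, 1.619, 1.346, 0.992, -0.001, -0.004]
```

View pics/scene6.png

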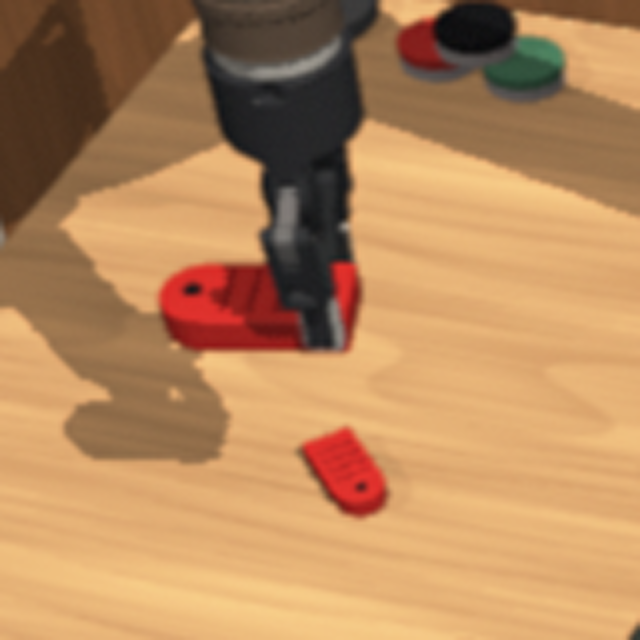

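View pics/top6.png

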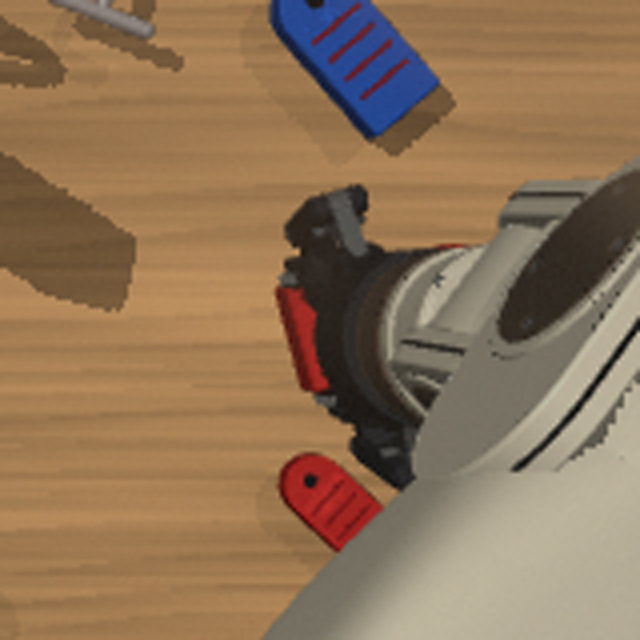

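The insert is held level, square end in the gripper and round end out. I'll fit its pose in the hand.

```bash
python3 - <<'E'
from h import *
z=np.load('scene6.npz');p,d=z['p'],z['d'];W=world('scene',d);h=cv2.cvtColor(p,cv2.COLOR_RGB2HSV)
red=((h[...,0]<6)|(h[...,0]>174))&(h[...,1]>150)&(h[...,2]>60)&(W[...,2]>.2)&(abs(W[...,0]-.44)<.1)&(abs(W[...,1]+.36)<.1)
t=W[red];print(len(t),np.percentile(t[:,2],[1,10,50,90,99]).round(4))
top=t[t[:,2]>np.percentile(t[:,2],98)-.012]
for _ in range(6):
  A=np.c_[top[:,:2],np.ones(len(top))];k,*_=np.linalg.lstsq(A,top[:,2],rcond=None);r=top[:,2]-A@k;top=top[abs(r)<max(.003,1.5*r.std())]
print('plane',k[:2],len(top),top[:,2].mean());print(cv2.minAreaRect((top[:,:2]*1000).astype(np.float32)),top[:,:2].min(0),top[:,:2].max(0))
E
```

```text
685 [0.2557 0.2605 0.2733 0.2755 0.3078]
plane [0.36775617 0.34056028] 7 0.3048527018666466
((471.02288818359375, -320.1028137207031), (4.466743469238281, 37.90541076660156), 63.391075134277344) [ 0.45307724 -0.32929794] [ 0.48776995 -0.31207335]
```

```bash
python3 - <<'E'
from h import *
z=np.load('scene6.npz');p,d=z['p'],z['d'];W=world('scene',d);h=cv2.cvtColor(p,cv2.COLOR_RGB2HSV)
red=((h[...,0]<6)|(h[...,0]>174))&(h[...,1]>150)&(h[...,2]>60)&(W[...,2]>.2)&(abs(W[...,0]-.44)<.1)&(abs(W[...,1]+.36)<.1)
t=W[red]
top=t[(t[:,2]>.27)&(t[:,2]<.28)]
A=np.c_[top[:,:2]-top[:,:2].mean(0),np.ones(len(top))];k,*_=np.linalg.lstsq(A,top[:,2],rcond=None);print(k,len(top))
print(cv2.minAreaRect((top[:,:2]*1000).astype(np.float32)))
o=t[t[:,2]<.285];print(cv2.minAreaRect((o[:,:2]*1000).astype(np.float32)),o[:,2].min())
E
```

```text
[-0.00943921 -0.00276757  0.2738953 ] 479
((441.41253662109375, -372.7579040527344), (54.49367141723633, 107.87565612792969), 17.460006713867188)
((441.767578125, -372.3482360839844), (55.41687774658203, 108.44419860839844), 17.460006713867188) 0.25194532006491754
```

Call:
{"fn": "apply_moves", "kwargs": {"targets": [-0.15,0.1,0.1,0.1,0,0,0,-0.25,0.2,0.18,0.2,0,0,0,-0.25,0.3,0.26,0.3,0,0,0,-0.25,0.4,0.34,0.4,0,0,0,-0.25,0.5,0.42,0.5,0,0,0,-0.25,0.6,0.5,0.5,0,0,0,-0.25,0.7,0.6,0.5,0,0,0,-0.25,0.8,0.68,0.5,0,0,0,-0.25,0.9,0.75,0.5,0,0,0,-0.25,0.9,0.75,0.5,0,0,0,-0.25,0.9,0.75,0.5,0,0,0]}}

```text
clock: 6.87
eef_pos: [0.5438, -0.0643, 0.2868]
tool_rot: [-0.01, 0.709, 0.011, 0.705]
ft_force: [0.2, -0.2, -0.9]
grip_width: 0.0528
```

```bash
python3 - <<'E'
from h import *
commit([-0.25, 0.9, 0.75, 0.5,0,0]);state()
row([.6387,.148,.29],rot(-12.6))
E
```

```text
t 6.87 pos [ 0.5438 -0.0643  0.2868] cmd [ 0.5443 -0.0657  0.2893] jaw 1.7 axis [-0.005  0.    -1.   ] F [ 0.2 -0.2 -0.9] M [ 0.02  0.04 -0.03] w 0.0528 j [-0.12  0.33  0.33  1.58 -0.    1.42]
row [-0.001, 0.845, 0.4, 0.492, -0.001, -0.003]
```

Call:
{"fn": "apply_moves", "kwargs": {"targets": [0,0.12,0.06,0.12,0,0,0,0,0.24,0.12,0.24,0,0,0,0,0.36,0.18,0.36,0,0,0,0,0.48,0.24,0.49,0,0,0,0,0.6,0.3,0.49,0,0,0,0,0.72,0.35,0.49,0,0,0,0,0.845,0.4,0.49,0,0,0,0,0.845,0.4,0.49,0,0,0,0,0.845,0.4,0.49,0,0,0]}}

```text
clock: 7.62
eef_pos: [0.6388, 0.1481, 0.2865]
tool_rot: [0.076, 0.704, -0.077, 0.701]
ft_force: [-0.7, -0.7, -0.4]
grip_width: 0.0525
```

```bash
python3 - <<'E'
from h import *
commit([0, 0.845, 0.4, 0.49,0,0]);state()
look(7,[.62,.06,.25],w=200,f=3)
row([.6387,.148,.045],rot(-12.6))
E
```

```text
t 7.62 pos [0.6388 0.1481 0.2865] cmd [0.6388 0.1481 0.2897] jaw -12.5 axis [-0.004 -0.002 -1.   ] F [-0.7 -0.7 -0.4] M [0.01 0.03 0.01] w 0.0525 j [ 0.23  0.58  0.73  1.72 -0.    2.02]
scene 263 157
top 174 96
row [0.979, -0.002, 0.001, 0.002, -0.002, -0.003]
```

View pics/scene7.png

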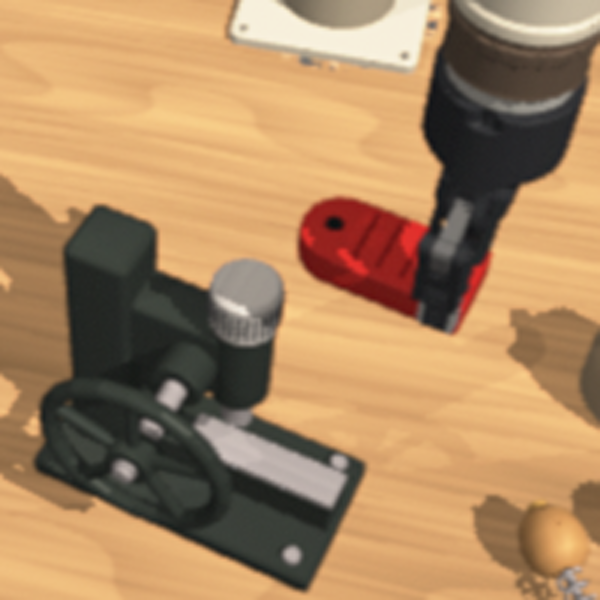

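View pics/top7.png

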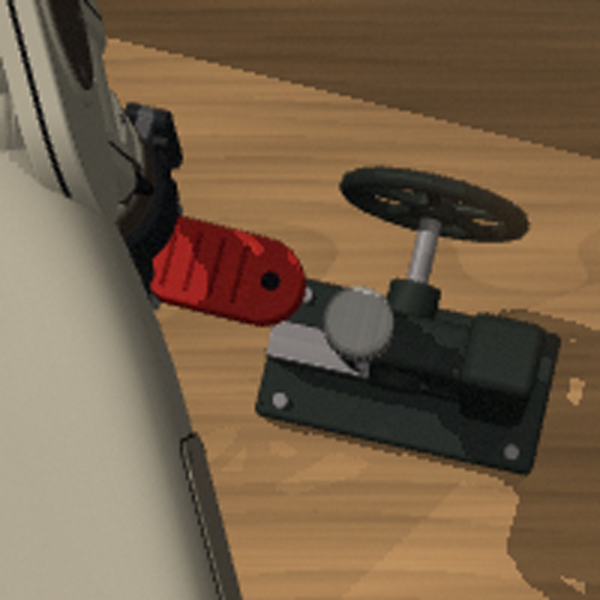

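```bash
cat >> h.py <<'E'
def relins(k,zt,c=(.64,.11)):
    for n,ax,ang in(("top",(.6092,.0237),77.4),("scene",(.6139,.0237),77.0)):
        z=np.load(f'{n}{k}.npz');p,d=z['p'],z['d'];W=world(n,d);h=cv2.cvtColor(p,cv2.COLOR_RGB2HSV)
        red=((h[...,0]<6)|(h[...,0]>174))&(h[...,1]>150)&(h[...,2]>45)&(abs(W[...,2]-zt)<.006)&(abs(W[...,0]-c[0])<.12)&(abs(W[...,1]-c[1])<.15)
        t=W[red];r=cv2.minAreaRect((t[:,:2]*1000).astype(np.float32));a=np.deg2rad(ang+180)
        X=np.array([np.cos(a),np.sin(a)]);Y=np.array([-X[1],X[0]])
        q=(t[:,:2]-ax)*1000
        print(n,len(t),'z',np.percentile(t[:,2],[5,50,95]).round(4),r,'pressx',np.percentile(q@X,[0,1,99,100]).round(1),'pressy',np.percentile(q@Y,[0,1,99,100]).round(1))
E
python3 - <<'E'
from h import *
relins(7,.2865+.0215+.024)
E
```

```text
top 1237 z [0.3306 0.3337 0.3366] ((625.4766845703125, 97.99020385742188), (93.24813842773438, 53.51985549926758), 75.70999908447266) pressx [-122.8 -120.2  -31.8  -29.4] pressy [-27.4 -26.5  25.3  26.4]
scene 941 z [0.3287 0.3327 0.3346] ((632.7879028320312, 108.517578125), (107.63532257080078, 54.084228515625), 76.02851867675781) pressx [-140.7 -140.2  -35.3  -33.1] pressy [-28.1 -24.8  25.7  26.6]
```

Call:
{"fn": "apply_moves", "kwargs": {"targets": [0.1,0.03,0,-0.04,0,0,0,0.22,0.03,0,-0.04,0,0,0,0.34,0.03,0,-0.04,0,0,0,0.46,0.03,0,-0.04,0,0,0,0.58,0.03,0,-0.04,0,0,0,0.7,0.03,0,-0.04,0,0,0,0.8,0.03,0,-0.04,0,0,0,0.9,0.03,0,-0.04,0,0,0,0.96,0.03,0,-0.04,0,0,0,0.96,0.03,0,-0.04,0,0,0,0.96,0.03,0,-0.04,0,0,0]}}

```text
clock: 8.63
eef_pos: [0.6396, 0.1529, 0.0492]
tool_rot: [0.071, 0.704, -0.071, 0.703]
ft_force: [0.5, -0.0, -0.2]
grip_width: 0.0529
```

```bash
python3 - <<'E'
from h import *
commit([0.96, 0.03,0,-0.04,0,0]);state()
look(8,[.62,.06,.1],w=150,f=4)
relins(8,bot.get_obs()['eef_pos'][2]+.0225+.024)
E
```

```text
t 8.63 pos [0.6396 0.1529 0.0492] cmd [0.6403 0.1559 0.0497] jaw -11.5 axis [-0.002 -0.001 -1.   ] F [ 0.5 -0.  -0.2] M [ 0.02 -0.05 -0.07] w 0.0529 j [ 0.23  0.65  0.23  1.15 -0.    2.01]
scene 282 226
top 206 133
top 729 z [0.0934 0.0971 0.1006] ((627.9708862304688, 102.86729431152344), (87.23448181152344, 53.576045989990234), 77.89430236816406) pressx [-124.8 -122.8  -39.6  -37.7] pressy [-25.8 -25.   26.5  27.9]
scene 661 z [0.093  0.0954 0.098 ] ((634.4331665039062, 112.2443618774414), (108.08917999267578, 51.95542907714844), 77.88114166259766) pressx [-145.3 -143.3  -39.3  -36.9] pressy [-26.1 -24.5  25.6  26. ]
```

View pics/scene8.png

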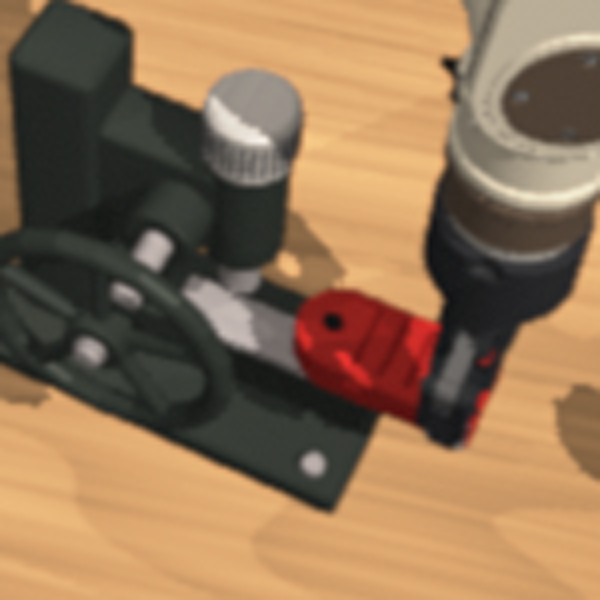

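Call:
{"fn": "apply_moves", "kwargs": {"targets": [0.02,0,0,0,0,0,0,0.02,-0.04,0,0,0,0,0,0.02,-0.08,0,0,0,0,0,0.02,-0.12,0,0,0,0,0,0.02,-0.15,0,0,0,0,0,0.02,-0.15,0,0,0,0,0]}}

```text
clock: 9.23
eef_pos: [0.6328, 0.1158, 0.0449]
tool_rot: [0.071, 0.704, -0.071, 0.703]
ft_force: [0.0, -1.0, -1.2]
grip_width: 0.0529
```

```bash
python3 - <<'E'
from h import *
commit([0.02,-.15,0,0,0,0]);state()
look(9,[.62,.06,.1],w=150,f=4)
relins(9,bot.get_obs()['eef_pos'][2]+.0225+.024)
E
```

```text
t 9.23 pos [0.6328 0.1158 0.0449] cmd [0.6329 0.1191 0.0446] jaw -11.6 axis [-0.    -0.001 -1.   ] F [ 0.  -1.  -1.2] M [0.03 0.03 0.  ] w 0.0529 j [ 0.18  0.62  0.17  1.12 -0.    1.95]
scene 282 226
top 206 133
top 475 z [0.0872 0.0911 0.095 ] ((620.2919921875, 68.1607437133789), (76.72920227050781, 53.315059661865234), 76.27252197265625) pressx [-84.4 -82.4 -12.1  -7.8] pressy [-25.5 -25.   27.6  28.3]
scene 628 z [0.0878 0.091  0.0939] ((627.8615112304688, 76.14251708984375), (108.28675079345703, 52.67483901977539), 77.99813842773438) pressx [-108.2 -107.8   -4.3   -0.2] pressy [-25.4 -22.4  27.6  28.3]
```

View pics/scene9.png

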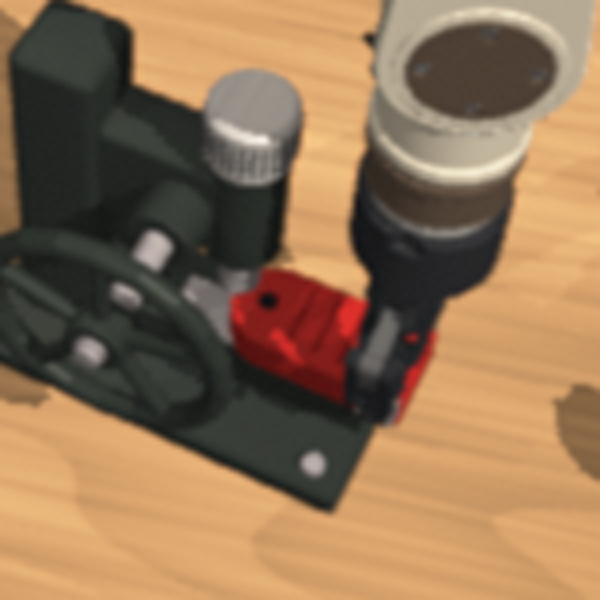

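View pics/top9.png

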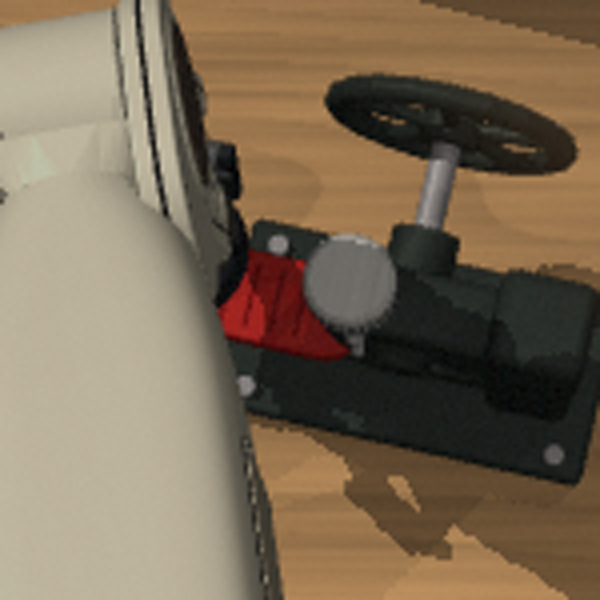

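Call:
{"fn": "apply_moves", "kwargs": {"targets": [0,-0.03,0,0,0,0,0,0,-0.06,0,0,0,0,0,0,-0.08,0,0,0,0,0,0,-0.08,0,0,0,0,0,0,-0.08,0,0,0,0,0,0.01,-0.08,0,0,0,0,0,0.02,-0.08,0,0,0,0,0,0.02,-0.08,0,0,0,0,0,0.02,-0.08,0,0,0,0,0]}}

```text
clock: 10.08
eef_pos: [0.6288, 0.0989, 0.0392]
tool_rot: [0.07, 0.704, -0.07, 0.703]
ft_force: [-0.2, 1.1, -0.4]
grip_width: 0.0528
```

```bash
python3 - <<'E'
from h import *
commit([0.02,-.08,0,0,0,0]);state()
look(10,[.62,.06,.1],w=150,f=4)
relins(10,bot.get_obs()['eef_pos'][2]+.0225+.024)
E
```

```text
t 10.08 pos [0.6288 0.0989 0.0392] cmd [0.6289 0.0995 0.0396] jaw -11.4 axis [-0.001 -0.    -1.   ] F [-0.2  1.1 -0.4] M [0.08 0.01 0.03] w 0.0528 j [0.16 0.62 0.14 1.1  0.   1.93]
scene 282 226
top 206 133
top 281 z [0.0812 0.0855 0.089 ] ((608.0167236328125, 63.077537536621094), (73.27059936523438, 42.32670974731445), 31.012121200561523) pressx [-63.4 -60.8  -2.    2.4] pressy [-25.2 -24.9  26.9  29.1]
scene 561 z [0.082  0.0851 0.0878] ((624.5499877929688, 59.38429260253906), (108.1808853149414, 53.1462287902832), 76.04447937011719) pressx [-90.9 -90.4  15.2  16.8] pressy [-24.7 -23.1  28.   28.7]
```

View pics/scene10.png

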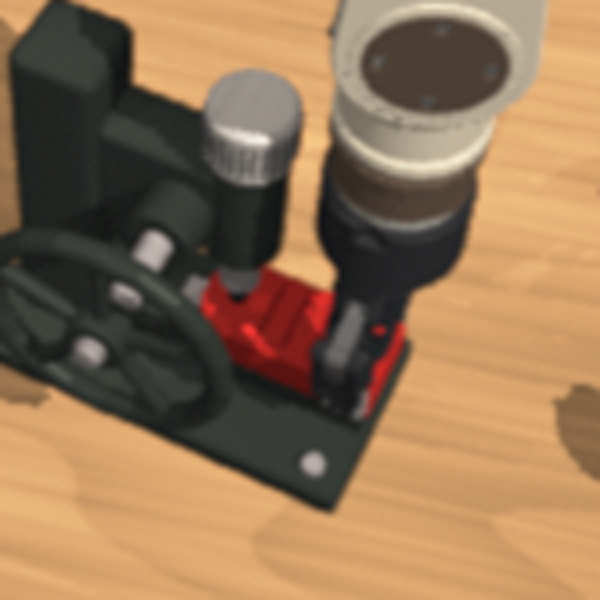

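Call:
{"fn": "apply_moves", "kwargs": {"targets": [0.005,0,0,0,0,0,0,0.005,0,0,0,0,0,0,0.005,0,0,0,0,0,1,0.005,0,0,0,0,0,1,0.005,0,0,0,0,0,1,0.005,0,0,0,0,0,1,0.005,0,0,0,0,0,1,0.005,0,0,0,0,0,1]}}

```text
clock: 10.85
eef_pos: [0.6293, 0.0986, 0.0385]
tool_rot: [0.07, 0.704, -0.07, 0.704]
ft_force: [-0.4, -0.5, -0.0]
grip_width: 0.0853
```

```bash
python3 - <<'E'
from h import *
commit([0.005,0,0,0,0,0]);state()
look(11,[.62,.06,.1],w=150,f=4)
relins(11,.084)
E
```

```text
t 10.85 pos [0.6293 0.0986 0.0385] cmd [0.6289 0.0995 0.0383] jaw -11.4 axis [ 0. -0. -1.] F [-0.4 -0.5 -0. ] M [0.03 0.02 0.05] w 0.0853 j [ 0.16  0.62  0.14  1.09 -0.    1.93]
scene 282 226
top 206 133
top 277 z [0.08   0.0843 0.0879] ((606.9501342773438, 62.11064147949219), (76.99325561523438, 41.16358184814453), 32.785682678222656) pressx [-61.8 -60.   -0.4   4.9] pressy [-25.5 -25.   26.5  28.9]
scene 583 z [0.0805 0.0838 0.0866] ((623.7474365234375, 59.464508056640625), (108.16804504394531, 54.20576477050781), 78.50814056396484) pressx [-90.8 -90.3  15.   17.2] pressy [-25.7 -23.   27.8  28.8]
```

View pics/scene11.png

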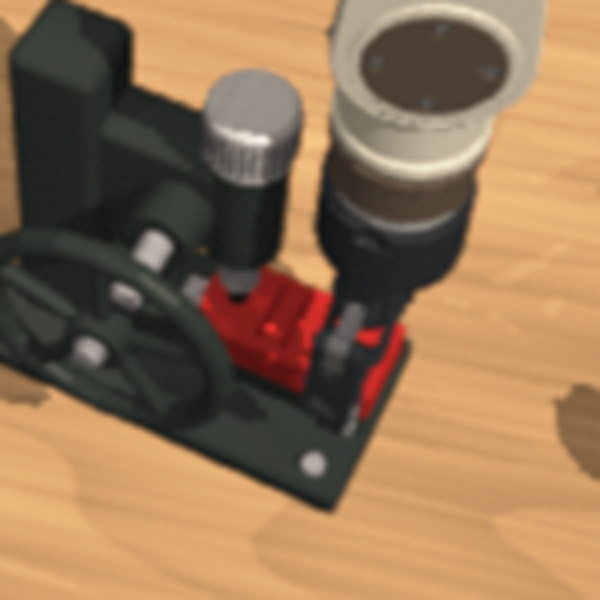

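Insert lies on the anvil at z≈60 mm: press x −91 to +17, y centred within about 2 mm. Released. Retracting straight up.

Call:
{"fn": "apply_moves", "kwargs": {"targets": [-0.05,0,0,0,0,0,1,-0.15,0,0,0,0,0,1,-0.3,0,0,0,0,0,1,-0.45,0,0,0,0,0,1,-0.6,0,0,0,0,0,1,-0.75,0,0,0,0,0,1,-0.9,0,0,0,0,0,1,-1,0,0,0,0,0,1,-1,0,0,0,0,0,1,-1,0,0,0,0,0,1]}}

```text
clock: 11.78
eef_pos: [0.6303, 0.0988, 0.2907]
tool_rot: [0.071, 0.702, -0.07, 0.705]
ft_force: [0.2, 0.7, -1.2]
grip_width: 0.0855
```

```bash
python3 - <<'E'
from h import *
commit([-1,0,0,0,0,0]);state()
row([.611,.024,.3],rot(45))
E
```

```text
t 11.78 pos [0.6303 0.0988 0.2907] cmd [0.629  0.0991 0.2883] jaw -11.4 axis [ 0.005  0.001 -1.   ] F [ 0.2  0.7 -1.2] M [ 0.01  0.06 -0.02] w 0.0855 j [ 0.16  0.53  0.65  1.69 -0.    1.93]
row [-0.047, -0.309, -0.011, -1.969, 0.0, -0.004]
```

Call:
{"fn": "apply_moves", "kwargs": {"targets": [-0.05,-0.05,0,-0.25,0,0,1,-0.05,-0.1,0,-0.5,0,0,1,-0.05,-0.2,0,-0.75,0,0,1,-0.05,-0.31,-0.01,-1,0,0,1,-0.05,-0.31,-0.01,-1,0,0,1,-0.05,-0.31,-0.01,-1,0,0,1]}}

```text
clock: 12.28
eef_pos: [0.6105, 0.0219, 0.2993]
tool_rot: [-0.105, 0.7, 0.105, 0.698]
ft_force: [0.3, 1.3, -0.2]
grip_width: 0.0852
```

Call:
{"fn": "apply_moves", "kwargs": {"targets": [0,0,0,-0.25,0,0,1,0,0,0,-0.5,0,0,1,0,0,0,-0.75,0,0,1,0,0,0,-0.97,0,0,1,0,0,0,-0.97,0,0,1,0,0,0,-0.97,0,0,1]}}

```text
clock: 12.78
eef_pos: [0.6112, 0.0241, 0.2997]
tool_rot: [-0.27, 0.654, 0.27, 0.653]
ft_force: [0.2, -0.4, 0.0]
grip_width: 0.0854
```

```bash
python3 - <<'E'
from h import *
commit([-0.05, -0.31, -0.01, -1,0,0]);commit([0,0,0,-.97,0,0]);state()
row([.611,.024,.235],rot(45))
look(12,[.61,.03,.25],w=150,f=4)
relins(12,.084)
E
```

```text
t 12.78 pos [0.6112 0.0241 0.2997] cmd [0.6113 0.0236 0.3007] jaw 44.9 axis [-0.002  0.    -1.   ] F [ 0.2 -0.4  0. ] M [-0.   -0.03  0.01] w 0.0854 j [0.04 0.47 0.58 1.68 0.   0.83]
row [0.263, 0.002, 0.0, 0.001, 0.002, -0.003]
scene 273 175
top 214 126Traceback (most recent call last):
  File "<stdin>", line 5, in <module>
  File "h.py", line 42, in relins
    print(n,len(t),'z',np.percentile(t[:,2],[5,50,95]).round(4),r,'pressx',np.percentile(q@X,[0,1,99,100]).round(1),'pressy',np.percentile(q@Y,[0,1,99,100]).round(1))
                       ~~~~~~~~~~~~~^^^^^^^^^^^^^^^^^^
    return _quantile_unchecked(
        a, q, axis, out, overwrite_input, method, keepdims, weights)
    return _ureduce(a,
                    func=_quantile_ureduce_func,
    ...<5 lines>...
                    overwrite_input=overwrite_input,
                    method=method)
    r = func(a, **kwargs)
    result = _quantile(arr,
                       quantiles=q,
    ...<2 lines>...
                       out=out,
                       weights=wgt)
    slices_having_nans = np.isnan(arr[-1, ...])
                                  ~~~^^^^^^^^^
IndexError: index -1 is out of bounds for axis 0 with size 0
```

View pics/scene12.png

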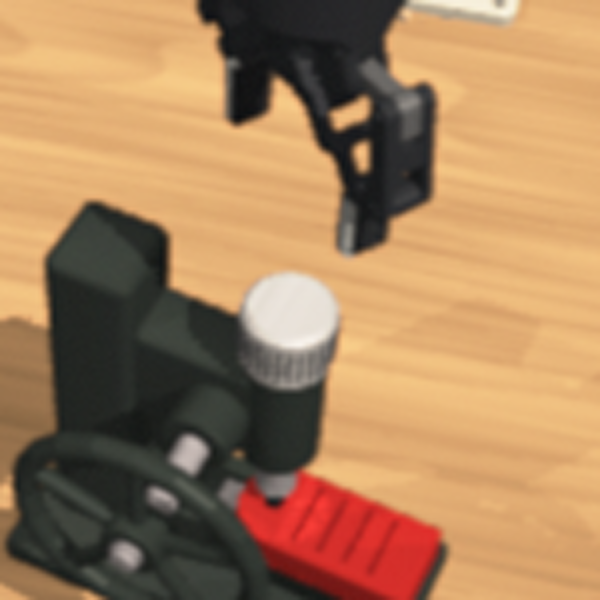

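View pics/top12.png

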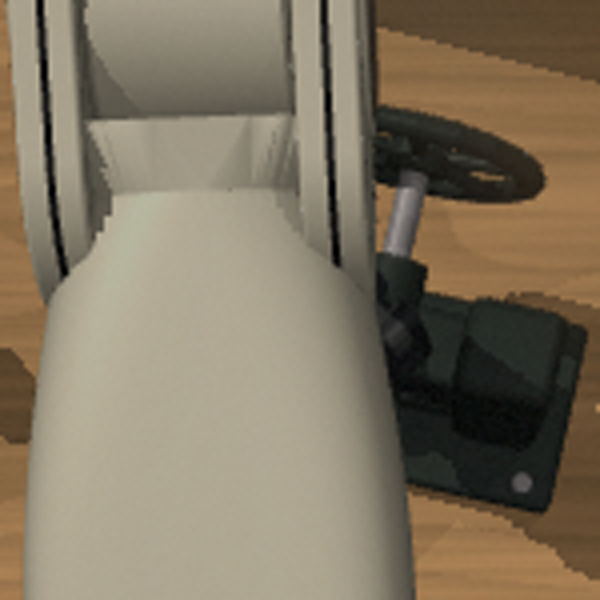

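Call:
{"fn": "apply_moves", "kwargs": {"targets": [0.08,0,0,0,0,0,1,0.16,0,0,0,0,0,1,0.22,0,0,0,0,0,1,0.27,0,0,0,0,0,1,0.32,0,0,0,0,0,1,0.36,0,0,0,0,0,1,0.4,0,0,0,0,0,1,0.4,0,0,0,0,0,1,0.4,0,0,0,0,0,1]}}

```text
clock: 13.63
eef_pos: [0.6111, 0.0232, 0.2004]
tool_rot: [-0.27, 0.654, 0.271, 0.653]
ft_force: [0.4, -0.2, -0.1]
grip_width: 0.0855
```

```bash
python3 - <<'E'
from h import *
commit([0.4,0,0,0,0,0]);state()
look(13,[.61,.03,.25],w=150,f=4)
E
```

```text
t 13.63 pos [0.6111 0.0232 0.2004] cmd [0.6112 0.0237 0.2007] jaw 45.0 axis [-0.001 -0.    -1.   ] F [ 0.4 -0.2 -0.1] M [-0.02  0.02 -0.02] w 0.0855 j [0.04 0.47 0.33 1.43 0.   0.82]
scene 273 175
top 214 126
```

View pics/scene13.png

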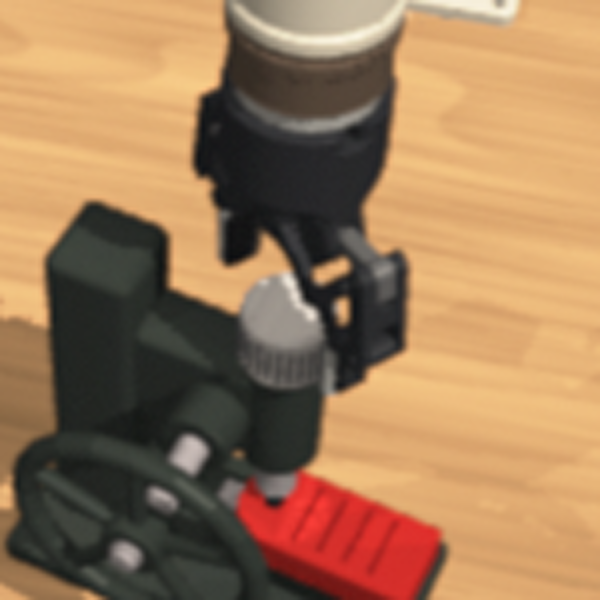

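Call:
{"fn": "apply_moves", "kwargs": {"targets": [0,0,0,0,0,0,0,0,0,0,0,0,0,0,0,0,0,0,0,0,0,0,0,0,0,0,0,0,0,0,0,0,0,0,0,0,0,0,0,0,0,0,0,0,0,0,0,0,0]}}

```text
clock: 14.32
eef_pos: [0.6118, 0.023, 0.2019]
tool_rot: [-0.271, 0.653, 0.27, 0.654]
ft_force: [-0.3, -0.4, 5.8]
grip_width: 0.046
```

```bash
python3 - <<'E'
from h import *
state()
look(14,[.61,.03,.25],w=150,f=4)
E
```

```text
t 14.32 pos [0.6118 0.023  0.2019] cmd [0.6112 0.0237 0.2007] jaw 45.0 axis [ 0.002 -0.    -1.   ] F [-0.3 -0.4  5.8] M [-0.11  0.3  -0.  ] w 0.046 j [ 0.04  0.47  0.33  1.43 -0.    0.82]
scene 273 175
top 214 126
```

View pics/scene14.png

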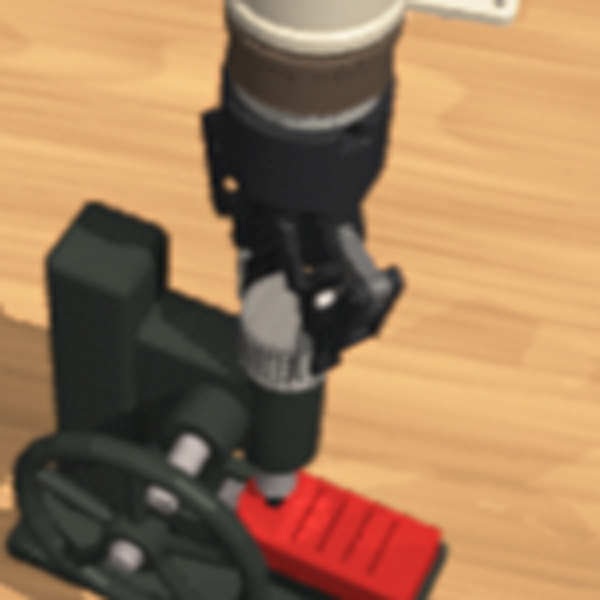

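Call:
{"fn": "apply_moves", "kwargs": {"targets": [0,0,0,-0.1,0,0,0,0,0,0,-0.2,0,0,0,0,0,0,-0.3,0,0,0,0,0,0,-0.3,0,0,0]}}

```text
clock: 14.75
eef_pos: [0.611, 0.0232, 0.2019]
tool_rot: [-0.319, 0.631, 0.319, 0.631]
ft_force: [-3.5, 0.1, 7.0]
grip_width: 0.0465
```

```bash
python3 - <<'E'
from h import *
commit([0,0,0,-.3,0,0]);state()
E
```

```text
t 14.75 pos [0.611  0.0232 0.2019] cmd [0.6112 0.0237 0.2007] jaw 53.6 axis [ 0.  0. -1.] F [-3.5  0.1  7. ] M [ 0.    0.71 -0.44] w 0.0465 j [0.04 0.47 0.33 1.43 0.   0.67]
```

Call:
{"fn": "apply_moves", "kwargs": {"targets": [0,0,0,0.1,0,0,0,0,0,0,0.2,0,0,0,0,0,0,0.3,0,0,0,0,0,0,0.4,0,0,0,0,0,0,0.5,0,0,0,0,0,0,0.6,0,0,0,0,0,0,0.6,0,0,0]}}

```text
clock: 15.33
eef_pos: [0.6122, 0.0228, 0.202]
tool_rot: [-0.221, 0.671, 0.22, 0.673]
ft_force: [-0.4, 0.2, 5.4]
grip_width: 0.0467
```

```bash
python3 - <<'E'
from h import *
commit([0,0,0,.6,0,0]);state()
E
```

```text
t 15.33 pos [0.6122 0.0228 0.202 ] cmd [0.6112 0.0237 0.2007] jaw 36.3 axis [ 0.002 -0.001 -1.   ] F [-0.4  0.2  5.4] M [-0.18  0.14 -0.07] w 0.0467 j [ 0.04  0.47  0.33  1.43 -0.    0.97]
```

Call:
{"fn": "apply_moves", "kwargs": {"targets": [0,0,0,0.2,0,0,0,0,0,0,0.4,0,0,0,0,0,0,0.6,0,0,0,0,0,0,0.8,0,0,0,0,0,0,0.95,0,0,0,0,0,0,0.95,0,0,0]}}

```text
clock: 15.83
eef_pos: [0.612, 0.0222, 0.202]
tool_rot: [-0.056, 0.704, 0.055, 0.706]
ft_force: [-1.0, -1.7, 6.0]
grip_width: 0.0466
```

```bash
python3 - <<'E'
from h import *
commit([0,0,0,.95,0,0]);state()
E
```

```text
t 15.83 pos [0.612  0.0222 0.202 ] cmd [0.6112 0.0237 0.2007] jaw 9.0 axis [ 0.002 -0.002 -1.   ] F [-1.  -1.7  6. ] M [-0.49  0.21 -0.06] w 0.0466 j [ 0.04  0.47  0.33  1.43 -0.    1.45]
```

Clockwise turns freely (Mz −0.06 against −0.44 the other way), so the thread looks left-hand. I'll carry on clockwise.

Call:
{"fn": "apply_moves", "kwargs": {"targets": [0,0,0,0.2,0,0,0,0,0,0,0.4,0,0,0,0,0,0,0.6,0,0,0,0,0,0,0.8,0,0,0,0,0,0,0.95,0,0,0,0,0,0,0.95,0,0,0]}}

```text
clock: 16.33
eef_pos: [0.6115, 0.0219, 0.202]
tool_rot: [0.111, 0.698, -0.112, 0.699]
ft_force: [-1.8, -3.6, 6.3]
grip_width: 0.0463
```

Call:
{"fn": "apply_moves", "kwargs": {"targets": [0,0,0,0.2,0,0,0,0,0,0,0.4,0,0,0,0,0,0,0.6,0,0,0,0,0,0,0.8,0,0,0,0,0,0,0.95,0,0,0,0,0,0,0.95,0,0,0]}}

```text
clock: 16.83
eef_pos: [0.6109, 0.022, 0.202]
tool_rot: [0.272, 0.652, -0.273, 0.653]
ft_force: [-4.0, -2.0, 6.4]
grip_width: 0.0464
```

```bash
python3 - <<'E'
from h import *
commit([0,0,0,.95,0,0]);commit([0,0,0,.95,0,0]);state()
look(15,[.61,.03,.25],w=150,f=4)
E
```

```text
t 16.83 pos [0.6109 0.022  0.202 ] cmd [0.6112 0.0237 0.2007] jaw -45.4 axis [ 0.    -0.002 -1.   ] F [-4.  -2.   6.4] M [-0.57  0.7  -0.06] w 0.0464 j [ 0.04  0.47  0.33  1.43 -0.    2.4 ]
scene 273 175
top 214 126
```

View pics/scene15.png

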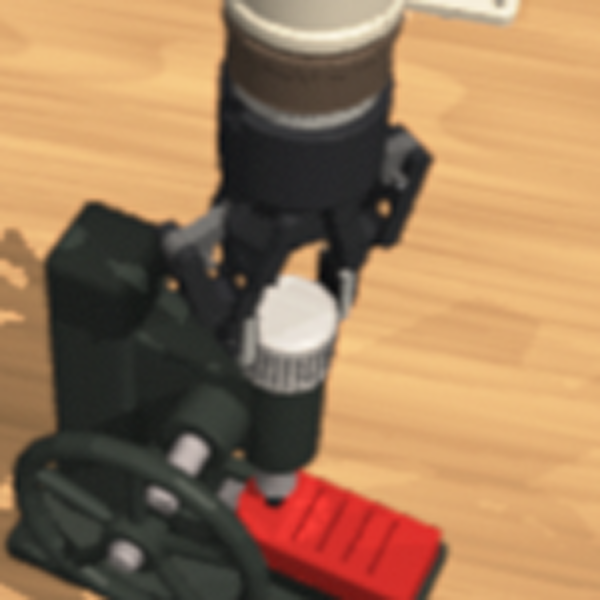

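Call:
{"fn": "apply_moves", "kwargs": {"targets": [-0.01,0,0,0,0,0,0,-0.02,0,0,0,0,0,0,-0.03,0,0,0,0,0,0,-0.04,0,0,0,0,0,0,-0.04,0,0,0,0,0,0]}}

```text
clock: 17.35
eef_pos: [0.6104, 0.023, 0.2102]
tool_rot: [0.271, 0.654, -0.272, 0.652]
ft_force: [-2.7, -1.2, -3.2]
grip_width: 0.0465
```

```bash
python3 - <<'E'
from h import *
commit([-.04,0,0,0,0,0]);state()
E
```

```text
t 17.35 pos [0.6104 0.023  0.2102] cmd [0.6112 0.0237 0.2107] jaw -45.2 axis [-0.003 -0.    -1.   ] F [-2.7 -1.2 -3.2] M [-0.38  0.7   0.02] w 0.0465 j [ 0.04  0.47  0.35  1.45 -0.    2.4 ]
```

```bash
python3 - <<'E'
from h import *
try: relins(15,.084,(.62,.06))
except Exception: pass
z=np.load('scene15.npz');p,d=z['p'],z['d'];W=world('scene',d);h=cv2.cvtColor(p,cv2.COLOR_RGB2HSV)
m=((h[...,0]<6)|(h[...,0]>174))&(h[...,1]>150)&(abs(W[...,2]-.084)<.006)&(abs(W[...,0]-.62)<.1)&(abs(W[...,1]-.06)<.1)
t=W[m];a=np.deg2rad(257);X=np.array([np.cos(a),np.sin(a)]);Y=np.array([-X[1],X[0]]);q=(t[:,:2]-(.6139,.0237))*1000
print(len(t),np.median(t[:,2]),np.percentile(q@X,[0,1,99,100]),np.percentile(q@Y,[0,1,99,100]))
E
```

```text
925 0.08397643881040173 [-90.85932232 -89.95498486  14.77949676  17.79861036] [-24.77253646 -23.65710245  27.80300891  29.09046164]
```

Call:
{"fn": "apply_moves", "kwargs": {"targets": [-0.03,0,0,0,0,0,0,-0.06,0,0,0,0,0,0,-0.1,0,0,0,0,0,0,-0.14,0,0,0,0,0,0,-0.18,0,0,0,0,0,0,-0.22,0,0,0,0,0,0,-0.26,0,0,0,0,0,0,-0.3,0,0,0,0,0,0,-0.32,0,0,0,0,0,0,-0.32,0,0,0,0,0,0,-0.32,0,0,0,0,0,0,-0.32,0,0,0,0,0,0]}}

```text
clock: 18.35
eef_pos: [0.6114, 0.0233, 0.2906]
tool_rot: [0.272, 0.653, -0.272, 0.653]
ft_force: [0.2, 0.0, -1.8]
grip_width: 0.0463
```

```bash
python3 - <<'E'
from h import *
commit([-.32,0,0,0,0,0]);state()
look(16,[.61,.03,.2],w=150,f=4)
p,_=bot.camera('top');cv2.imwrite('pics/top16f.png',p[:,:,::-1]);p,_=bot.camera('scene');cv2.imwrite('pics/scene16f.png',p[:,:,::-1])
E
```

```text
t 18.35 pos [0.6114 0.0233 0.2906] cmd [0.6113 0.0236 0.2907] jaw -45.2 axis [ 0.  0. -1.] F [ 0.2  0.  -1.8] M [-0.02  0.02  0.03] w 0.0463 j [0.04 0.47 0.55 1.66 0.   2.4 ]
scene 272 191
top 216 130
```

View pics/scene16f.png

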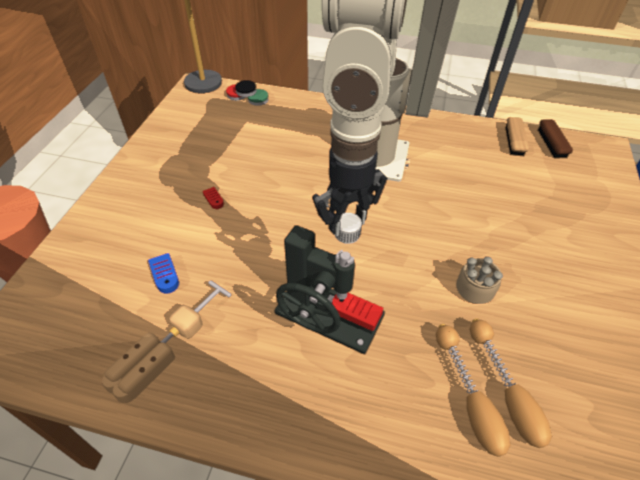

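View pics/scene16.png

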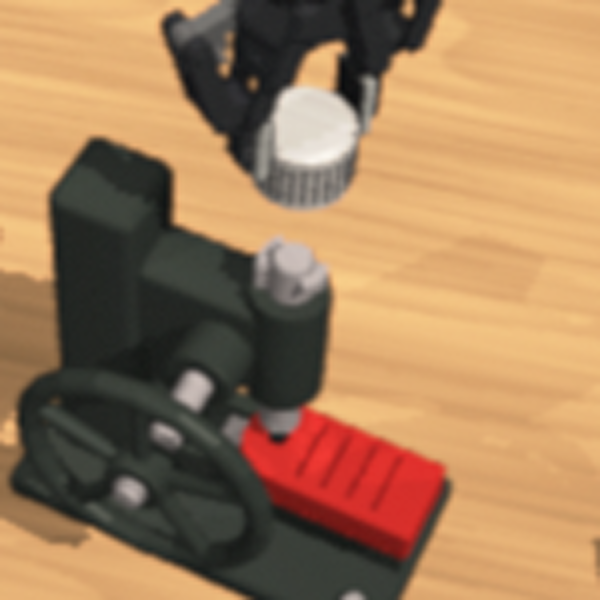

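The cap is about 90 mm up, clear of the bare stud at crop (290,260). The insert is under the nose, and the jar, trees and stretcher are at their original pixels. Handing in.

```bash
python3 - <<'E'
from h import *
print(bot.job_done());state()
E
```

```text
the job is handed in; nothing more can be done
None
the job is handed in; nothing more can be done
```

The red heel insert now lies flat on the anvil under the ram's nose. The cap is off and held still in the gripper about 89 mm above its seat. I handed the job in at about 18.5 s of the 70 s; no verdict is reported.

- **Insert:** I laid it along the anvil round end first and let go of it. Its underside measured about 60 mm above the bench. It runs from about −90 to +17 mm along the press, so the ram axis is about 17 mm inside the round end. It is about 2 mm off the centre line.
- **Cap:** Counter-clockwise met resistance (about 0.44 N m) and clockwise turned freely (about 0.06 N m), so the thread is left-hand. I turned the gripper about 99° clockwise in all, and the cap then lifted freely with a load close to its own weight.
- **Last checks:** The final picture shows the stud bare, the cap in the fingers and the insert still in place. The jar, shoe trees and stretcher look unmoved by eye; I did not measure them.

**What failed or disagreed:**
- My first grasp closed on air, because the real fingertips sit about 20–30 mm higher than the reported TCP. I corrected by eye and by touching the bench, and the second grasp held.
- The two cameras disagree by about 5 mm along world x. I used positions relative to the press within each picture instead.

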